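Reagent changeover: shut the used flip-cap bottles, open the fresh one

ROBOT

A 6-joint arm with a two-finger parallel gripper is mounted at the origin on the work surface. World frame = base frame: x ahead of the robot, y to its left, z up, the work surface at z = 0. Lengths are in m, angles in rad, forces in N, time in s.
With the tool pointing down it reaches from about 0.375 to 0.975 m from the base axis. Payload 3.8 kg.
Tool frame: the origin (TCP) lies between the finger pads; the fingertips stand 19 mm ahead of it and the grasp point (between the pads) is the TCP; z points along the fingers, y is the line along which they close (so a half turn about z gives the same grasp; the last joint's range is limited). The gripper opens to 85 mm and grips with 20 to 120 N. Pads are 22 mm wide; open, the fingers measure 114 mm over their backs; the gripper's body (76 mm by 85 mm) begins 54 mm behind the grasp point. The pads swing forward as they close: fully open they stand 13 mm farther back than shut.
Start: joints at [-1.274, 0.264, 1.604, -0, 1.274, -0.037], TCP at [0.221, -0.638, 0.25] pointing down, gripper open.
Joint ranges: [-2.63, 2.63], [-0.94, 2.18], [0.31, 2.57], [-1.31, 4.45], [0, 2.66], [-2.55, 2.55]. Speed limits (rad/s): [2.57, 2.57, 3.14, 3.14, 3.14, 3.14].

INTERFACE

Orientations are given as [roll, pitch, yaw] about the fixed x, y, z axes, in that order (R = Rz(yaw) Ry(pitch) Rx(roll)).
In Python, from bench import ctrl, optics gives the robot as it stands. The module is installed in compiled form; this text tells all that it offers.
- The arm moves only by the tool jog_arm, never from a script. Its argument "increments" is text: rows parted by semicolons, each of 7 numbers parted by spaces: the opening, from 0 (shut) to 1 (fully open), then the shift along the tool's x, y, z in units of 30 mm (1.0 is 30 mm), then the turn, a rotation vector about the tool's x, y, z in units of 5 degrees (1.0 is 5 degrees). In form: claw dx dy dz ax ay az; .... A call has 1 to 20 rows; each row shifts and turns the commanded pose from where the row before left it, along the tool's axes as they then stand; what a row does not reach is not made up. A row lasts 1/8 s, in which the tool goes at most 62.5 mm and 10.7 degrees, less where a joint would pass 70% of its speed; a pose out of reach is approached as far as the arm can. A call is refused whole if a number of a shift passes 1 or a number of a turn 1, either way. A call with a gripper value outside its range is refused whole. The fingers move at their own pace and stop on an object; "squeeze" is the grip in N (left out, the last holds). Time passes only in rows, so rows that do not move let the fingers close. It gives the time, the measured TCP pose, the force, the opening and the grip force at its end, in the units of the state.
- ctrl.get_obs(): the state, without advancing time (a new reading comes with each control period).
- optics.snapshot(name): name is "scene" or "top"; returns the picture (400x640x3 uint8, blue, green, red); there is no depth.
- optics.camera_model(name): a dict with "mtx" (3x3 intrinsics, pixels), "k1" (the pictures are not rectified: a ray, as slopes to the right and down, at radius r is drawn at 1 + k1 r^2 times it, then the intrinsics apply), "world_to_cam" (4x4, takes a point from world to camera coordinates). Camera axes: x right, y up, looking along -z (the intrinsics and any distortion apply to the point x, -y, -z); pixel columns grow to the right and rows downward; lengths in m; the calibration is good to about 2 mm. A picture is of the moment at which its call begins. camera_model takes no time and is no camera call.
- ctrl.close_job(): hands the job in; it is judged then, once.
Trained networks look in the newest picture that a camera, given by its name, has taken for a name from the list of things; names that differ only in an ending like _2 or _b are one class to them, and where a whole thing is asked for, a point or a joint stands for the part that bears it (a point fixed in the world has none). Each returns a list of dicts, best first, with "conf" (0 to 1); they miss things now and then, are a little off and sometimes report something else, mostly with a low value. They report only what shows in the picture. A call takes as long as a camera call. They do not tell look-alikes from the thing itself.
- optics.recognise(camera, query): "pixel" ([column, row] in pixels, amid what is visible of it).
- optics.spot_point(camera, query): "pixel" ([column, row] in pixels: a listed point, or the origin of a listed thing).
The state is a dict: "t": time; "qpos": joint angles; "dq": joint speeds; "effort": joint torques, N m; "tool_pos": TCP position; "tool_rot": TCP orientation; "wrist_force": force on the tool from outside, world axes, zero at the start; "wrist_torque": the same for the moment, N m; "width": opening from 0.0 (shut) to 1.0 (fully open); "finger_force": force on a finger pad.
Only numpy, scipy, OpenCV 4.12 (cv2) and the standard library are available. Lean on these libraries where they do the work, as an engineer would, in place of code of your own. Each camera call takes 0.05 s, during which the arm holds its last target. There are 200 camera calls.

TASK

Change over the reagents in the rack: first press the standing-open flip caps of the two round bottles fully shut, and then flick open the square bottle's cap so that it stands upright. Do not knock the rack or the sampler beam above it, and leave the jars, dish and other loose things standing where they are.

Things in the scene. Friction and masses are not known exactly. Their poses are not given: they have to be found in the camera images.
- station: grey rack tray 190 x 390 x 12 mm (x = -80 to 110 mm) with low rails (top 49 mm), three bottles side by side 105 mm apart along its y; origin: centre of its underside, on the table, x away from the robot side. Behind and above the bottles a white sampler beam along y, 410 mm long, x = 82 to 104 mm, 275 to 340 mm above the table, on posts at y = +-183 mm.
- square: square white bottle with black flip cap, fixed in the rack. Origin: centre of underside, z up, x away from the robot side. Body 58 x 58 mm. Mouth 126 mm above the origin; neck 40 mm wide over the top 35 mm. Cap 60 x 60 mm square, 12 mm thick, shut top 13 mm above the mouth; hinge at the back (+x), lifting lip in front (-x), finger room under it.
- tall: taller round white bottle with black flip cap, fixed in the rack. Origin: centre of underside, z up, x away from the robot side. Body 58 mm across. Mouth 138 mm above the origin; neck 40 mm wide over the top 35 mm. Cap round, 60 mm across, 12 mm thick, shut top 13 mm above the mouth; hinge at the back (+x), lifting lip in front (-x), finger room under it.
- short: shorter round white bottle with black flip cap, fixed in the rack. Origin: centre of underside, z up, x away from the robot side. Body 58 mm across. Mouth 114 mm above the origin; neck 40 mm wide over the top 35 mm. Cap round, 60 mm across, 12 mm thick, shut top 13 mm above the mouth; hinge at the back (+x), lifting lip in front (-x), finger room under it.
- cap_square (a joint): hinge of the square bottle's cap, rad: 0 = shut flat on the mouth, grows as it opens, 1.57 = upright, stop at 1.65. Its level axis runs along the bottle's y, 32 mm behind (+x) the bottle's axis, 126 mm above its underside (level with the mouth). No spring: stiff friction, about 0.16 N m; it stays where left. Starts shut.
- lip_square (a point): middle of the free end of the lip of the square bottle's cap; moves with the cap. Lip 36 mm wide, 5 mm thick, kicked up 20 degrees from the cap's front edge. When shut this point is 59 mm in front of (-x) the bottle's axis, 91 mm in front of the hinge, and 17.5 mm above the mouth
- cap_tall (a joint): hinge of the tall round bottle's cap, rad: 0 = shut flat on the mouth, grows as it opens, 1.57 = upright, stop at 1.65. Its level axis runs along the bottle's y, 32 mm behind (+x) the bottle's axis, 138 mm above its underside (level with the mouth). No spring: stiff friction, about 0.16 N m; it stays where left. Starts open, near upright.
- lip_tall (a point): middle of the free end of the lip of the tall bottle's cap; moves with the cap. Lip 36 mm wide, 5 mm thick, kicked up 20 degrees from the cap's front edge. When shut this point is 59 mm in front of (-x) the bottle's axis, 91 mm in front of the hinge, and 17.5 mm above the mouth
- cap_short (a joint): hinge of the short round bottle's cap, rad: 0 = shut flat on the mouth, grows as it opens, 1.57 = upright, stop at 1.65. Its level axis runs along the bottle's y, 32 mm behind (+x) the bottle's axis, 114 mm above its underside (level with the mouth). No spring: stiff friction, about 0.16 N m; it stays where left. Starts open, near upright.
- lip_short (a point): middle of the free end of the lip of the short bottle's cap; moves with the cap. Lip 36 mm wide, 5 mm thick, kicked up 20 degrees from the cap's front edge. When shut this point is 59 mm in front of (-x) the bottle's axis, 91 mm in front of the hinge, and 17.5 mm above the mouth
- vial_a: loose small amber jar, 30 mm across, 60 mm tall, standing on the tray between two bottles; origin at its underside
- vial_b: another jar like vial_a, between the other two bottles
- dish: loose clear round dish, 90 mm across, 16 mm high, on the table in front of the station; origin at its underside
- beaker: loose white plastic cup, 70 mm across, 90 mm tall, on the table behind the station; origin at its underside
- tipbox: loose grey box 85 x 120 x 60 mm on the left of the table; origin at its underside
- flask: loose amber bottle, 70 mm across, 150 mm tall, on the right of the table; origin at its underside
Things that resemble listed ones, but are neither listed nor needed, are in the scene too. What is shaped like the vial_b but red or yellow is not meant.

How it is judged:
By the outcome, as a careful person would: the job done as asked, in the order asked, and still so for the second after the job is handed in, with the robot touching nothing.
It also fails if it takes over 58 s, if anything falls off the work surface, if the arm or the gripper's body presses on something with over 40 N, if the wrist force passes 120 N, or if a joint passes its speed limit or range.

## Working session

There is one attempt and no reset: what is moved stays moved. The work goes in short steps, Python scripts to look and compute and a tool call to move; the robot and the scene stay as the last step left them, time stands still between calls to the robot, and variables do not carry over. Pictures are saved under pics/ and viewed, at most 10 in all, crops included, and the job is handed in when it is done.

Besides the shell and the picture viewer there is one more tool, called after ">>>" as name(argument=value, ...) on one line, values as JSON. jog_arm: Moves the arm, as the interface text tells. Its arguments: {"type":"object","properties":{"increments":{"type":"string"},"squeeze":{"type":"number"}},"required":["increments"]}

```bash
mkdir -p pics; cat > h.py <<'E'
import numpy as np, cv2
from bench import ctrl, optics
from scipy.optimize import least_squares
def proj(cam,P):
    m=optics.camera_model(cam);T=np.array(m['world_to_cam']);K=np.array(m['mtx'])
    p=np.atleast_2d(P)@T[:3,:3].T+T[:3,3]
    s=np.c_[p[:,0]/-p[:,2],-p[:,1]/-p[:,2]];s=s*(1+m['k1']*(s**2).sum(1,keepdims=True))
    return s@K[:2,:2].T+K[:2,2]
def at_z(cam,px,z):
    f=lambda q:(proj(cam,[q[0],q[1],z])[0]-px)
    return least_squares(f,[.6,0]).x
E
python3 - <<'E'
from h import *
for c in('scene','top'):
    cv2.imwrite(f'pics/{c}.png',optics.snapshot(c))
    m=optics.camera_model(c);T=np.array(m['world_to_cam']);print(c,m['k1'],-T[:3,:3].T@T[:3,3],m['mtx'][0])
    for q in('station','square','tall','short','lip_square','lip_tall','lip_short','vial_a','dish','beaker'):
        print(q,[(np.round(d['pixel']).tolist(),round(d['conf'],2)) for d in optics.spot_point(c,q)[:3]])
print(ctrl.get_obs())
E
```

```text
scene 0.012414990533611728 [ 1.30733204 -0.54860831  0.68038552] [386.81040383   0.         326.50443515]
station [([330.0, 232.0], 0.84), ([354.0, 212.0], 0.34)]
square [([300.0, 242.0], 0.67)]
tall [([330.0, 228.0], 0.84)]
short [([355.0, 215.0], 0.88)]
lip_square [([289.0, 186.0], 0.48)]
lip_tall [([339.0, 163.0], 0.79)]
lip_short [([371.0, 156.0], 0.68), ([318.0, 237.0], 0.67)]
vial_a [([270.0, 218.0], 0.75), ([238.0, 256.0], 0.75), ([342.0, 222.0], 0.63)]
dish [([319.0, 201.0], 0.44)]
beaker [([354.0, 265.0], 0.61), ([156.0, 295.0], 0.51)]
top -0.08743413563839579 [0.37163936 0.04347797 1.50751623] [442.54158124   0.         316.81268657]
station [([309.0, 215.0], 0.78)]
square [([340.0, 216.0], 0.97)]
tall [([291.0, 216.0], 0.73), ([308.0, 212.0], 0.71), ([345.0, 226.0], 0.59)]
short [([277.0, 216.0], 0.93)]
lip_square [([343.0, 227.0], 0.68)]
lip_tall [([307.0, 189.0], 0.72)]
lip_short [([273.0, 185.0], 0.79)]
vial_a [([293.0, 216.0], 0.56), ([326.0, 214.0], 0.54), ([349.0, 263.0], 0.42)]
dish [([287.0, 257.0], 0.87), ([341.0, 215.0], 0.67), ([308.0, 212.0], 0.65)]
beaker [([323.0, 166.0], 0.76), ([326.0, 214.0], 0.49), ([307.0, 216.0], 0.22)]
{'t': 1.1, 'qpos': array([-1.27388372e+00,  2.63903206e-01,  1.60401383e+00, -3.00240856e-05,
        1.27370571e+00, -3.68606476e-02]), 'dq': array([ 9.56543630e-04, -6.02642031e-05,  1.40601341e-03,  9.78470902e-04,
       -1.27360036e-03, -9.44266407e-04]), 'effort': array([ 1.84985853e-03, -5.15072465e+01, -3.67730284e+01,  8.87660190e-05,
        7.94873831e-04, -2.23573522e-06]), 'tool_pos': array([ 0.22114729, -0.6377302 ,  0.25027007]), 'tool_rot': array([-3.14156152e+00,  2.75798082e-05,  3.33782041e-01]), 'wrist_force': array([0.33774192, 0.02211434, 0.1792763 ]), 'wrist_torque': array([ 0.00135608, -0.00873946, -0.04185256]), 'finger_force': 0.0, 'width': 0.9986830979553085}
```

```bash
python3 - <<'E'
import cv2
a=cv2.imread('pics/top.png')[120:300,200:440];b=cv2.imread('pics/scene.png')
cv2.imwrite('pics/topc.png',cv2.resize(a,None,fx=3.3,fy=3.3,interpolation=2))
E
```

```text
(no output)
```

View pics/scene.png

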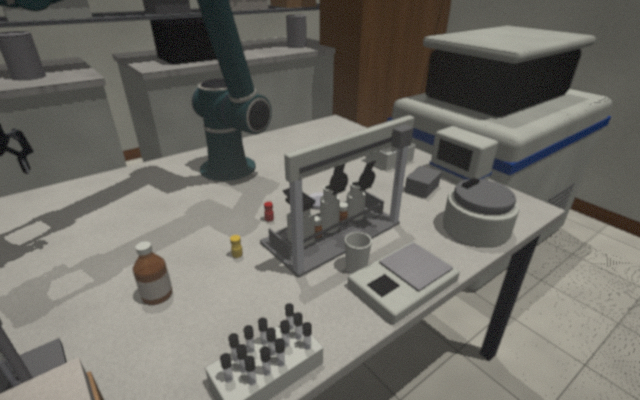

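View pics/topc.png

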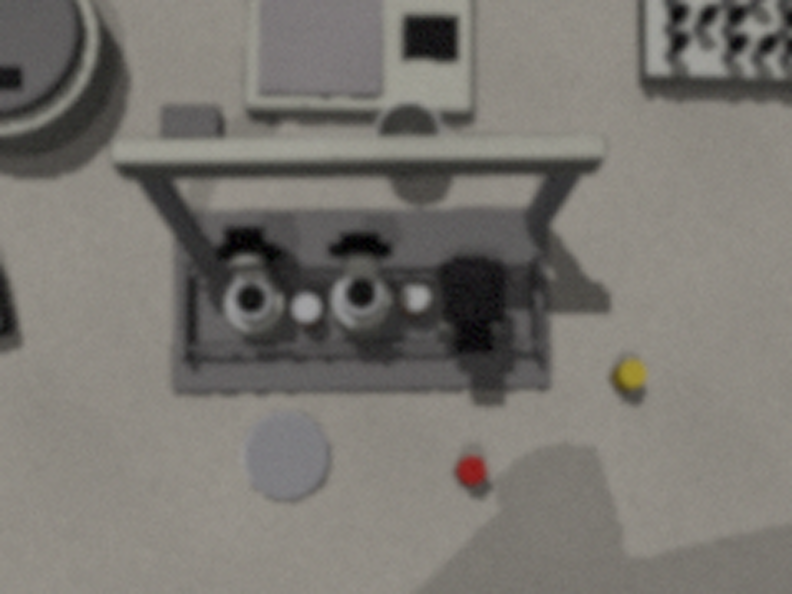

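The scene picture shows the rack with beam at about (330,200), the flask at (152,275), and red (268,211) and yellow (236,245) look-alike jars, which are not wanted. In the top crop, left to right: short mouth (251,299), tall mouth (361,293), the shut square cap (472,290) with its lip end (474,350), amber jars (306,309) and (416,298), and the dish (288,456). The open caps are at (246,240) and (361,243).

```bash
cat > fit.py <<'E'
from h import *
c=lambda u,v:(200+u/3.3,120+v/3.3)
# local pts: (bottle?,x,y,z)
obs=[('top',0,-.08,.195,.012,c(173,390)),('top',0,-.08,-.195,.012,c(550,388)),
('top',0,.104,.205,.34,c(115,139)),('top',0,.104,-.205,.34,c(604,137)),
('top',1,0,.105,.114,c(251,299)),('top',1,0,0,.138,c(361,293)),
('top',1,-.059,-.105,.1435,c(474,352))]
def f(p):
    r=[]
    for cam,b,x,y,z,px in obs:
        x+=b*p[3];R=np.array([[np.cos(p[2]),-np.sin(p[2])],[np.sin(p[2]),np.cos(p[2])]])
        q=R@[x,y]+p[:2]; r+=list(proj(cam,[*q,z+b*.012])[0]-px)
    return np.array(r)
s=least_squares(f,[.6,0,0,0])
E
python3 - <<'E'
from fit import *
print(s.x.round(4)); print(s.fun.reshape(-1,2).round(1))
x,y,t,b=s.x
W=lambda lx,ly,z:[x+np.cos(t)*lx-np.sin(t)*ly,y+np.sin(t)*lx+np.cos(t)*ly,z]
for n,l in dict(lip_sq=(b-.059,-.105,.1555),mouth_t=(b,0,.15),mouth_s=(b,.105,.126),sq=(b,-.105,.012),beamR=(.104,-.205,.34),beamL=(.104,.205,.34),trayfl=(-.08,.195,.012),trayfr=(-.08,-.195,.012),liptall_up=(b+.0145,0,.241)).items():
    print(n,np.round(W(*l),3),proj('scene',W(*l)).round(),proj('top',W(*l)).round())
print('dish',at_z('top',(200+288/3.3,120+456/3.3),.016))
a=optics.snapshot('scene')[110:280,220:440];cv2.imwrite('pics/sc2.png',cv2.resize(a,None,fx=3.5,fy=3.5,interpolation=2))
E
```

```text
[0.5713 0.052  0.0221 0.0015]
[[-0.4  0.7]
 [ 0.6  0.5]
 [-1.3 -0.5]
 [ 1.1 -0.7]
 [ 0.1 -0.5]
 [ 0.  -0.1]
 [ 0.1  0.6]]
lip_sq [ 0.516 -0.054  0.156] [[287. 189.]] [[344. 227.]]
mouth_t [0.573 0.052 0.15 ] [[330. 187.]] [[309. 209.]]
mouth_s [0.57  0.157 0.126] [[357. 184.]] [[276. 210.]]
sq [ 0.575 -0.053  0.012] [[301. 241.]] [[340. 214.]]
beamR [ 0.68  -0.151  0.34 ] [[288. 157.]] [[384. 161.]]
beamL [0.671 0.259 0.34 ] [[415. 117.]] [[234. 162.]]
trayfl [0.487 0.245 0.012] [[358. 196.]] [[252. 239.]]
trayfr [ 0.496 -0.145  0.012] [[259. 239.]] [[367. 238.]]
liptall_up [0.587 0.052 0.241] [[334. 160.]] [[309. 199.]]
dish [0.42406942 0.12426337]
```

View pics/sc2.png

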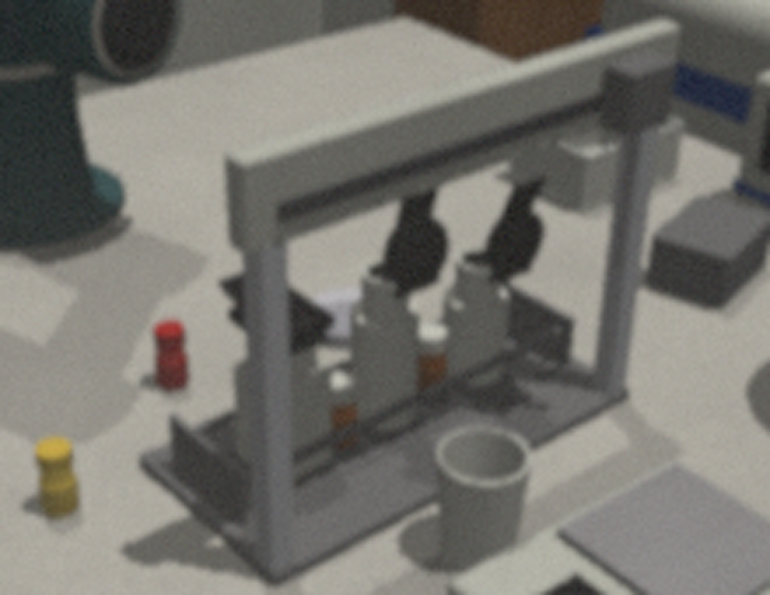

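```bash
cat >> fit.py <<'E'
SX,SY,ST,SB=s.x
def W(p): 
    c_,s_=np.cos(ST),np.sin(ST); return np.array([SX+c_*p[0]-s_*p[1],SY+s_*p[0]+c_*p[1],p[2]])
YZ={'short':(.105,.126),'tall':(0,.150),'square':(-.105,.138)}
def capt(n,th,r=.082,h=.014):
    y,z=YZ[n]; return W([SB+.032-r*np.cos(th)+h*np.sin(th),y,z+r*np.sin(th)+h*np.cos(th)])
from scipy.spatial.transform import Rotation as Ro
def delta(p):  # needed shift in tool axes, units
    o=ctrl.get_obs();R=Ro.from_euler('xyz',o['tool_rot']).as_matrix()
    return (R.T@(np.array(p)-o['tool_pos'])/.03).round(2)
def st():
    o=ctrl.get_obs();print('t',round(o['t'],2),o['tool_pos'].round(4),np.degrees(o['tool_rot']).round(1),'F',o['wrist_force'].round(1),'w',round(o['width'],3),o['qpos'].round(2))
E
python3 - <<'E'
from fit import *
for n,pp in(('tall',{'top':(307,189),'scene':(339,163)}),('short',{'top':(273,185),'scene':(371,156)})):
    for th in(1.3,1.4,1.5,1.57,1.65): print(n,th,[(proj(c,capt(n,th,.091,.0175))[0]-pp[c]).round(1) for c in pp])
print(capt('short',1.55),capt('tall',1.55)); st()
E
```

```text
tall 1.3 [array([2.2, 6.7]), array([-2.2, -2.5])]
tall 1.4 [array([2.2, 3.6]), array([ 0.1, -1.4])]
tall 1.5 [array([2.2, 0.5]), array([2.4, 0. ])]
tall 1.57 [array([ 2.2, -1.6]), array([4. , 1.2])]
tall 1.65 [array([ 2.2, -3.9]), array([5.8, 2.8])]
short 1.3 [array([ 0.8, 12.4]), array([-6.3,  2.4])]
short 1.4 [array([0.8, 9.3]), array([-4. ,  3.5])]
short 1.5 [array([0.8, 6.2]), array([-1.7,  4.8])]
short 1.57 [array([0.9, 4.2]), array([-0.1,  5.9])]
short 1.65 [array([0.9, 1.9]), array([1.7, 7.3])]
[0.61474116 0.15799598 0.2082734 ] [0.61706438 0.05302169 0.2322734 ]
t 1.15 [ 0.2212 -0.6377  0.2503] [-180.     0.    19.1] F [-0.1 -0.6  1.5] w 0.997 [-1.27  0.26  1.6  -0.    1.27 -0.04]
```

>>> jog_arm(increments="0.75 0 0 -1 0 0 0.9; 0.75 0 0 -1 0 0 0.9; 0.75 0 0 -1 0 0 0.9; 0.75 0 0 -1 0 0 0.9; 0.75 1 -1 0 0 0 0; 0.75 1 -1 0 0 0 0; 0.75 1 -1 0 0 0 0; 0.75 1 -1 0 0 0 0; 0.75 1 -1 0 0 0 0; 0.75 1 -1 0 0 0 0; 0.75 1 -1 0 0 0 0; 0.75 0 -1 0 0 0 0; 0.75 0 -1 0 0 0 0; 0.75 0 -1 0 0 0 0; 0.75 0 -1 0 0 0 0; 0.75 0 -1 0 0 0 0; 0.75 0 -1 0 0 0 0; 0.75 0 -1 0 0 0 0; 0.75 0 -1 0 0 0 0; 0.75 0 -1 0 0 0 0")

```text
t: 3.65
tool_pos: [0.4215, -0.1527, 0.3705]
tool_rot: [3.141, -0.001, 0.02]
wrist_force: [0.3, 0.4, -0.5]
width: 0.752
finger_force: 0.0
```

>>> jog_arm(increments="0.75 1 -1 0 0 0 0; 0.75 1 -1 0 0 0 0; 0.75 1 -1 0 0 0 0; 0.75 1 -1 0 0 0 0; 0.75 0 -1 0 0 1 0; 0.75 0 -1 0 0 1 0; 0.75 0 -1 0 0 1 0; 0.75 0 -1 0 0 1 0; 0.75 0 -1 0 0 1 0; 0.75 0 -1 0 0 1 0; 0.75 0 -0.4 0 0 1 0; 0.75 0 0 0 0 1 0; 0.75 0 0 0 0 1 0; 0.75 0 0 0 0 0 0")

```text
t: 5.4
tool_pos: [0.5339, 0.1605, 0.3685]
tool_rot: [3.14, -0.783, 0.022]
wrist_force: [-0.8, 0.1, -0.7]
width: 0.749
finger_force: 0.0
```

```bash
python3 - <<'E'
from fit import *
st(); g=capt('short',1.57); print(g,delta(g+[-.057,0,.057]),delta(g))
E
```

```text
t 5.4 [0.5339 0.1605 0.3685] [179.9 -44.9   1.2] F [-0.8  0.1 -0.7] w 0.749 [ 0.4  -0.43  2.21 -0.44  0.67  2.2 ]
[0.61638366 0.15803233 0.20801112] [-1.83  0.09  3.04] [-1.83  0.13  5.73]
```

>>> jog_arm(increments="0.75 -0.9 0.1 0.6 0 0 0; 0.75 -0.9 0 0.6 0 0 0; 0.75 0 0 0.6 0 0 0; 0.75 0 0 0.6 0 0 0; 0.75 0 0 0.6 0 0 0; 0.75 0 0 0 0 0 0")

```text
t: 6.15
tool_pos: [0.5616, 0.1574, 0.2676]
tool_rot: [3.14, -0.783, 0.019]
wrist_force: [-1.1, 0.2, -0.7]
width: 0.75
finger_force: 0.0
```

```bash
python3 - <<'E'
from fit import *
st(); g=capt('short',1.57); print(delta(g))
a=optics.snapshot('scene')[100:230,270:430];b=optics.snapshot('top')[120:250,220:380]
cv2.imwrite('pics/p3.png',cv2.resize(np.hstack([a,b]),None,fx=2.5,fy=2.5,interpolation=2))
E
```

```text
t 6.15 [0.5616 0.1574 0.2676] [179.9 -44.8   1.1] F [-1.1  0.2 -0.7] w 0.75 [ 0.37 -0.3   2.3  -0.59  0.45  2.36]
[-0.11  0.01  2.7 ]
```

View pics/p3.png

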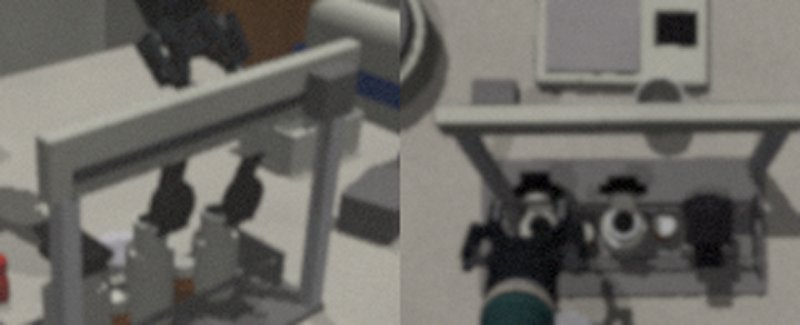

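The side view shows the gripper in front of the short cap. The top view shows it centred on it, with fingers at about (475,245) and (590,235) either side of the cap at (540,185). I'll reduce the tilt a little to stay clear of the wrist limits.

>>> jog_arm(increments="0.75 0 0 0 0 -1 0; 0.75 0 0 0 0 -1 0; 0.75 0 0 0 0 -1 0; 0.75 0 0 0 0 0 0")

```text
t: 6.75
tool_pos: [0.5629, 0.1585, 0.2713]
tool_rot: [-3.14, -0.528, 0.018]
wrist_force: [-0.2, -0.1, 0.2]
width: 0.749
finger_force: 0.0
```

```bash
python3 - <<'E'
from fit import *
st(); g=capt('short',1.57); print(delta(g))
E
```

```text
t 6.75 [0.5629 0.1585 0.2713] [-179.9  -30.2    1. ] F [-0.2 -0.1  0.2] w 0.749 [ 0.31 -0.21  2.13 -0.22  0.72  2.  ]
[0.48 0.05 2.72]
```

>>> jog_arm(increments="0.75 0.5 0.05 0.5 0 0 0; 0.75 0 0 0.6 0 0 0; 0.75 0 0 0.6 0 0 0; 0.75 0 0 0.6 0 0 0; 0.75 0 0 0.4 0 0 0; 0.75 0 0 0 0 0 0; 0.2 0 0 0 0 0 0; 0.2 0 0 0 0 0 0; 0.2 0 0 0 0 0 0; 0.2 0 0 0 0 0 0; 0.2 0 0 0 0 0 0; 0.2 0 0 0 0 0 0", squeeze=20)

```text
t: 8.25
tool_pos: [0.6151, 0.1587, 0.207]
tool_rot: [-3.14, -0.526, 0.02]
wrist_force: [1.0, 5.4, -0.3]
width: 0.415
finger_force: 23.8
```

```bash
python3 - <<'E'
from fit import *
st(); 
o=ctrl.get_obs();p=o['tool_pos'];H=capt('short',0,0,0);d=p-H
a0=np.arctan2(d[2],-d[0]);r=np.hypot(d[0],d[2]);print('ff',o['finger_force'],H,d,a0,r)
R=Ro.from_euler('xyz',o['tool_rot']).as_matrix()
prev=p
for k in range(1,9):   # 10deg steps, fixed orientation
    a=a0-np.radians(9)*k; q=H+[-r*np.cos(a),d[1],r*np.sin(a)]; print(k,np.degrees(a).round(),(R.T@(q-prev)/.03).round(2)); prev=q
E
```

```text
t 8.25 [0.6151 0.1587 0.207 ] [-179.9  -30.1    1.1] F [ 1.   5.4 -0.3] w 0.415 [ 0.28 -0.04  2.11 -0.24  0.57  2.  ]
ff 23.807123601436615 [0.60245237 0.15772401 0.126     ] [0.01262419 0.00093884 0.08103522] 1.7253406035179344 0.08201266305570513
1 90.0 [-0.35 -0.01 -0.24]
2 81.0 [-0.39 -0.01 -0.18]
3 72.0 [-0.41 -0.01 -0.12]
4 63.0 [-0.43 -0.01 -0.06]
5 54.0 [-0.43 -0.01  0.01]
6 45.0 [-0.42 -0.01  0.08]
7 36.0 [-0.4  -0.01  0.14]
8 27.0 [-0.38 -0.    0.2 ]
```

>>> jog_arm(increments="0.2 -0.35 0 -0.24 0 0 0; 0.2 -0.4 0 -0.18 0 0 0; 0.2 -0.41 0 -0.12 0 0 0; 0.2 -0.43 0 -0.06 0 0 0; 0.2 -0.43 0 0 0 0 0; 0.2 -0.42 0 0.08 0 0 0; 0.2 -0.4 0 0.14 0 0 0; 0.2 -0.38 0 0.2 0 0 0; 0.2 0 0 0 0 0 0")

```text
t: 9.38
tool_pos: [0.5295, 0.1567, 0.1646]
tool_rot: [-3.14, -0.529, 0.019]
wrist_force: [-2.4, 1.2, 5.6]
width: 0.414
finger_force: 28.4
```

```bash
python3 - <<'E'
from fit import *
st(); 
a=optics.snapshot('scene')[100:230,270:430];b=optics.snapshot('top')[120:250,220:380]
cv2.imwrite('pics/p4.png',cv2.resize(np.hstack([a,b]),None,fx=2.5,fy=2.5,interpolation=2))
E
```

```text
t 9.38 [0.5295 0.1567 0.1646] [-179.9  -30.3    1.1] F [-2.4  1.2  5.6] w 0.414 [ 0.33 -0.16  2.3  -0.32  0.51  2.13]
```

View pics/p4.png

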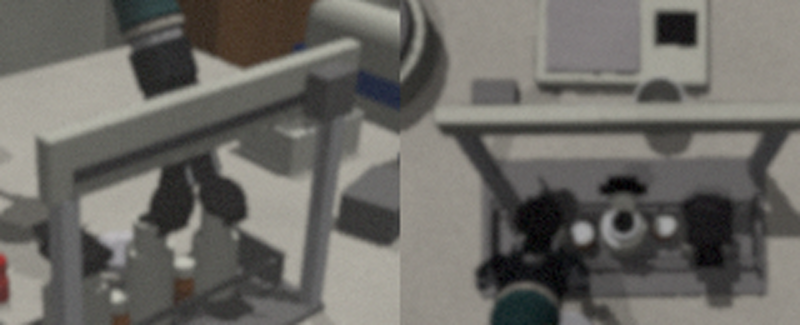

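The cap has swung forward and is nearly level: side view (220,200), top view (540,225). Next I release it, back off and press from above.

>>> jog_arm(increments="0.75 0 0 0 0 0 0; 0.75 0 0 0 0 0 0; 0.75 0 0 0 0 0 0; 0.75 0 0 -0.6 0 0 0; 0.75 0 0 -1 0 0 0; 0.75 0 0 -1 0 0 0; 0 0 0 0 0 -1 0; 0 0 0 0 0 -1 0; 0 0.5 0 0 0 -1 0; 0 0.5 0 0 0 -1 0; 0 0.5 0 0 0 -1 0; 0 0.5 0 0 0 -1 0; 0 0 0 0 0 0 0")

```text
t: 11.1
tool_pos: [0.5493, 0.156, 0.2417]
tool_rot: [3.141, 0.001, 0.018]
wrist_force: [0.0, 0.0, 0.2]
width: -0.003
finger_force: 0.0
```

```bash
python3 - <<'E'
from fit import *
st(); t=capt('short',0,.05,.013)+[0,0,.019];print(t,delta(t))
E
```

```text
t 11.1 [0.5493 0.156  0.2417] [1.8e+02 1.0e-01 1.1e+00] F [0.  0.  0.2] w -0.003 [ 0.23  0.07  1.84 -0.    1.23  1.79]
[0.55246461 0.15661772 0.158     ] [ 0.11 -0.02  2.79]
```

>>> jog_arm(increments="0 0.1 0 0.7 0 0 0; 0 0 0 0.6 0 0 0; 0 0 0 0.5 0 0 0; 0 0 0 0.4 0 0 0; 0 0 0 0.3 0 0 0; 0 0 0 0.2 0 0 0; 0 0 0 0.1 0 0 0; 0 0 0 0 0 0 0; 0 0 0 0 0 0 0")

```text
t: 12.22
tool_pos: [0.5511, 0.1564, 0.1587]
tool_rot: [-3.142, -0.001, 0.02]
wrist_force: [0.3, 0.0, -1.5]
width: 0.001
finger_force: 0.0
```

>>> jog_arm(increments="0 0 0 0.1 0 0 0; 0 0 0 0 0 0 0")

```text
t: 12.48
tool_pos: [0.5512, 0.1565, 0.1577]
tool_rot: [-3.141, -0.002, 0.02]
wrist_force: [-4.4, 0.1, 9.8]
width: -0.003
finger_force: 4.9
```

>>> jog_arm(increments="0 0 0 0.1 0 0 0; 0 0 0 0 0 0 0")

```text
t: 12.72
tool_pos: [0.5512, 0.1565, 0.1574]
tool_rot: [-3.141, -0.002, 0.02]
wrist_force: [-11.0, -3.1, 22.9]
width: -0.0
finger_force: 11.6
```

>>> jog_arm(increments="0 0 0 -1 0 0 0; 0 0 0 -1 0 0 0; 0 0 0 -1 0 0 0; 0.75 0 0 -1 0 0 0; 0.75 0 0 -1 0 0 0; 0.75 0 0.9 0 0 1 0; 0.75 0 0.9 0 0 1 0; 0.75 0 0.9 0 0 1 0; 0.75 0 0.7 0 0 1 0; 0.75 0 0 0 0 1 0; 0.75 0 0 0 0 1 0; 0.75 0 0 0 0 0 0")

```text
t: 14.22
tool_pos: [0.551, 0.0542, 0.3016]
tool_rot: [3.141, -0.522, 0.02]
wrist_force: [-0.1, -0.9, -0.2]
width: 0.751
finger_force: 0.0
```

```bash
python3 - <<'E'
from fit import *
st(); g=capt('tall',1.5);print(g,delta(g))
for n in('lip_tall','lip_short'):
    optics.snapshot('scene');print(n,[(np.round(d['pixel']),round(d['conf'],2)) for d in optics.spot_point('scene',n)[:2]])
print(proj('scene',capt('short',0,.091,.0175)),proj('scene',capt('tall',1.5,.091,.0175)))
E
```

```text
t 14.22 [0.551  0.0542 0.3016] [180.  -29.9   1.1] F [-0.1 -0.9 -0.2] w 0.751 [ 0.07 -0.31  2.15 -0.03  0.78  1.64]
[0.61293807 0.05293037 0.23278491] [0.65 0.08 3.02]
lip_tall [(array([341., 164.]), 0.82)]
lip_short [(array([344., 170.]), 0.66), (array([353., 265.]), 0.43)]
[[344.02474992 171.60918028]] [[341.39030404 163.0466173 ]]
```

>>> jog_arm(increments="0.75 0.6 0.05 0.6 0 0 0; 0.75 0.05 0 0.7 0 0 0; 0.75 0 0 0.7 0 0 0; 0.75 0 0 0.6 0 0 0; 0.75 0 0 0.4 0 0 0; 0.75 0 0 0 0 0 0; 0.2 0 0 0 0 0 0; 0.2 0 0 0 0 0 0; 0.2 0 0 0 0 0 0; 0.2 0 0 0 0 0 0; 0.2 0 0 0 0 0 0; 0.2 0 0 0 0 0 0", squeeze=20)

```text
t: 15.92
tool_pos: [0.615, 0.0541, 0.2356]
tool_rot: [-3.142, -0.526, 0.02]
wrist_force: [-1.5, 0.4, 4.8]
width: 0.406
finger_force: 20.4
```

```bash
python3 - <<'E'
from fit import *
st(); 
o=ctrl.get_obs();p=o['tool_pos'];H=capt('tall',0,0,0);d=p-H
a0=np.arctan2(d[2],-d[0]);r=np.hypot(d[0],d[2]);print(a0,r)
R=Ro.from_euler('xyz',o['tool_rot']).as_matrix()
prev=p
for k in range(1,9):
    a=a0-np.radians(8.5)*k; q=H+[-r*np.cos(a),d[1],r*np.sin(a)]; print(k,np.degrees(a).round(),(R.T@(q-prev)/.03).round(2)); prev=q
E
```

```text
t 15.93 [0.615  0.0541 0.2356] [-180.   -30.1    1.1] F [-1.5  0.4  4.8] w 0.406 [ 0.06 -0.12  2.12 -0.03  0.61  1.63]
1.6899057123917598 0.08620381999160184
1 88.0 [-0.36 -0.01 -0.23]
2 80.0 [-0.39 -0.01 -0.17]
3 71.0 [-0.41 -0.01 -0.12]
4 63.0 [-0.42 -0.01 -0.05]
5 54.0 [-0.43 -0.01  0.01]
6 46.0 [-0.42 -0.01  0.07]
7 37.0 [-0.4  -0.01  0.13]
8 29.0 [-0.38 -0.    0.19]
```

>>> jog_arm(increments="0.2 -0.36 0 -0.23 0 0 0; 0.2 -0.39 0 -0.17 0 0 0; 0.2 -0.41 0 -0.12 0 0 0; 0.2 -0.42 0 -0.05 0 0 0; 0.2 -0.43 0 0 0 0 0; 0.2 -0.42 0 0.07 0 0 0; 0.2 -0.4 0 0.13 0 0 0; 0.2 -0.38 0 0.19 0 0 0; 0.2 0 0 0 0 0 0; 0.75 0 0 0 0 0 0; 0.75 0 0 0 0 0 0; 0.75 0 0 0 0 0 0; 0.75 0 0 -0.6 0 0 0; 0.75 0 0 -1 0 0 0; 0.75 0 0 -1 0 0 0; 0 0.5 0 0 0 -1 0; 0 0.5 0 0 0 -1 0; 0 0.5 0 0 0 -1 0; 0 0.5 0 0 0 -1 0; 0 0 0 0 0 -1 0")

```text
t: 18.42
tool_pos: [0.5455, 0.0529, 0.2817]
tool_rot: [-3.141, -0.085, 0.02]
wrist_force: [-0.7, -0.0, 0.0]
width: 0.001
finger_force: 0.0
```

>>> jog_arm(increments="0 0 0 0 0 -1 0; 0 0 0 0 0 0 0")

```text
t: 18.68
tool_pos: [0.5454, 0.0528, 0.2806]
tool_rot: [-3.142, 0.001, 0.02]
wrist_force: [0.4, 0.4, -0.6]
width: 0.005
finger_force: 0.0
```

```bash
python3 - <<'E'
from fit import *
st(); t=capt('tall',0,.05,.013)+[0,0,.019];print(t,delta(t))
optics.snapshot('scene');print([(np.round(d['pixel']),round(d['conf'],2)) for d in optics.spot_point('scene','lip_tall')[:2]])
print([proj('scene',capt('tall',a,.091,.0175)).round() for a in(0,.3,.6,1.5)])
E
```

```text
t 18.68 [0.5454 0.0528 0.2806] [-1.8e+02  1.0e-01  1.1e+00] F [ 0.4  0.4 -0.6] w 0.005 [0.05 0.01 1.84 0.   1.3  1.6 ]
[0.55478783 0.05164342 0.182     ] [0.31 0.05 3.29]
[(array([318., 169.]), 0.8)]
[array([[317., 174.]]), array([[319., 167.]]), array([[323., 162.]]), array([[341., 163.]])]
```

Cap tall is at about 0.25 rad; press it.

>>> jog_arm(increments="0 0.3 0 0.7 0 0 0; 0 0 0 0.7 0 0 0; 0 0 0 0.6 0 0 0; 0 0 0 0.5 0 0 0; 0 0 0 0.4 0 0 0; 0 0 0 0.25 0 0 0; 0 0 0 0.2 0 0 0; 0 0 0 0.1 0 0 0; 0 0 0 0 0 0 0")

```text
t: 19.9
tool_pos: [0.5535, 0.0529, 0.1815]
tool_rot: [3.142, -0.0, 0.02]
wrist_force: [-11.7, -0.4, 20.2]
width: 0.003
finger_force: 9.9
```

>>> jog_arm(increments="0 0 0 0.07 0 0 0; 0 0 0 0 0 0 0")

```text
t: 20.15
tool_pos: [0.5535, 0.053, 0.1812]
tool_rot: [3.142, -0.001, 0.02]
wrist_force: [-15.6, -0.3, 29.3]
width: -0.004
finger_force: 14.4
```

>>> jog_arm(increments="0 0 0 -1 0 0 0; 0 0 0 -1 0 0 0; 0.75 0 0 -1 0 0 0; 0.75 -0.5 0.9 0 0 0 0; 0.75 -0.5 0.9 0 0 0 0; 0.75 0 0.9 0 0 0 0; 0.75 0 0.8 0 0 0 0; 0.75 0 0 0 0 0 0; 0.75 0 0 0 0 0 0")

```text
t: 21.28
tool_pos: [0.5259, -0.0523, 0.2657]
tool_rot: [-3.141, -0.001, 0.019]
wrist_force: [-0.4, 0.5, 0.0]
width: 0.749
finger_force: 0.0
```

```bash
python3 - <<'E'
from fit import *
st(); g=capt('square',0,.084,.015);print(g,delta(g))
optics.snapshot('scene')
for n in('lip_tall','lip_short','lip_square'): print(n,[(np.round(d['pixel']),round(d['conf'],2)) for d in optics.spot_point('scene',n)[:2]])
print([proj('scene',capt(n,0,.091,.0175)).round() for n in YZ])
a=optics.snapshot('scene')[120:250,240:400];b=optics.snapshot('top')[150:280,250:410]
cv2.imwrite('pics/p5.png',cv2.resize(np.hstack([a,b]),None,fx=2.5,fy=2.5,interpolation=2))
E
```

```text
t 21.27 [ 0.5259 -0.0523  0.2657] [-180.    -0.     1.1] F [-0.4  0.5  0. ] w 0.749 [-0.15 -0.02  1.9   0.    1.27  1.4 ]
[ 0.52311938 -0.05408315  0.153     ] [-0.1   0.06  3.76]
lip_tall [(array([318., 176.]), 0.86)]
lip_short [(array([344., 167.]), 0.86)]
lip_square [(array([288., 185.]), 0.67), (array([422., 185.]), 0.25)]
[array([[344., 172.]]), array([[317., 174.]]), array([[287., 189.]])]
```

View pics/p5.png

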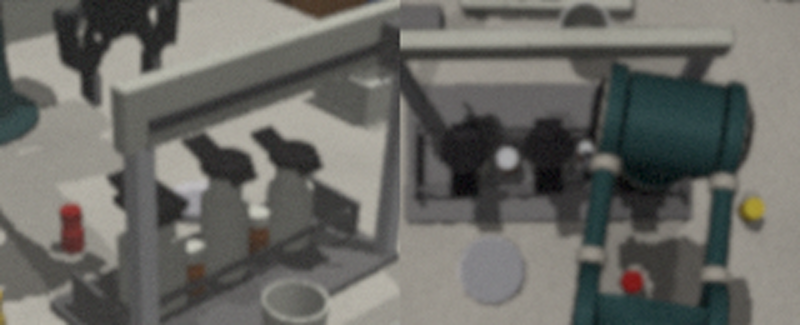

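All three caps look shut and parallel: short (285,155), tall (222,160), square (148,200). The jars stand at (260,230) and (196,265). Now I grip the square cap's lip.

>>> jog_arm(increments="0.75 -0.1 0.06 0.9 0 0 0; 0.75 0 0 0.9 0 0 0; 0.75 0 0 0.8 0 0 0; 0.75 0 0 0.6 0 0 0; 0.75 0 0 0.4 0 0 0; 0.75 0 0 0.1 0 0 0; 0.75 0 0 0 0 0 0; 0.2 0 0 0 0 0 0; 0.2 0 0 0 0 0 0; 0.2 0 0 0 0 0 0; 0.2 0 0 0 0 0 0; 0.2 0 0 0 0 0 0; 0.2 0 0 0 0 0 0", squeeze=25)

```text
t: 23.2
tool_pos: [0.523, -0.0539, 0.1551]
tool_rot: [-3.141, -0.001, 0.02]
wrist_force: [-0.3, 5.4, 3.0]
width: 0.414
finger_force: 26.9
```

```bash
python3 - <<'E'
from fit import *
st(); 
o=ctrl.get_obs();p=o['tool_pos'];H=capt('square',0,0,0);d=p-H
a0=np.arctan2(d[2],-d[0]);r=np.hypot(d[0],d[2]);print('ff',o['finger_force'],a0,r)
prev=p;B=Ro.from_euler('xyz',o['tool_rot'])
for k in range(1,13):
    R=(B*Ro.from_euler('y',5*min(k-1,6),degrees=True)).as_matrix()
    a=a0+np.radians(7.5)*k; q=H+[-r*np.cos(a),d[1],r*np.sin(a)]; print(k,np.degrees(a).round(),(R.T@(q-prev)/.03).round(2)); prev=q
E
```

```text
t 23.2 [ 0.523  -0.0539  0.1551] [-1.799e+02 -1.000e-01  1.100e+00] F [-0.3  5.4  3. ] w 0.414 [-0.15  0.06  2.02  0.    1.06  1.4 ]
ff 26.945807933807373 0.20101083984155757 0.08585839906878358
1 19.0 [ 0.1   0.   -0.36]
2 27.0 [ 0.17  0.   -0.33]
3 34.0 [ 0.24  0.   -0.29]
4 42.0 [ 0.3   0.   -0.23]
5 49.0 [ 0.34  0.   -0.16]
6 57.0 [ 0.37  0.01 -0.08]
7 64.0 [0.37 0.01 0.  ]
8 72.0 [0.37 0.01 0.05]
9 79.0 [0.36 0.01 0.1 ]
10 87.0 [0.35 0.01 0.15]
11 94.0 [0.32 0.01 0.19]
12 102.0 [0.3  0.01 0.23]
```

>>> jog_arm(increments="0.2 0.1 0 -0.36 0 1 0; 0.2 0.17 0 -0.33 0 1 0; 0.2 0.24 0 -0.29 0 1 0; 0.2 0.3 0 -0.23 0 1 0; 0.2 0.34 0 -0.16 0 1 0; 0.2 0.37 0 -0.08 0 1 0; 0.2 0.37 0 0 0 0 0; 0.2 0.37 0 0.05 0 0 0; 0.2 0 0 0 0 0 0")

```text
t: 24.32
tool_pos: [0.5779, -0.0525, 0.2177]
tool_rot: [-3.14, -0.519, 0.02]
wrist_force: [-0.7, 5.1, -0.1]
width: 0.413
finger_force: 26.4
```

```bash
python3 - <<'E'
from fit import *
st(); 
o=ctrl.get_obs();p=o['tool_pos'];H=capt('square',0,0,0);d=p-H
print(np.degrees(np.arctan2(d[2],-d[0])),np.hypot(d[0],d[2]))
r=.0859
for a in(86,95,101,103): print(a,delta(H+[-r*np.cos(np.radians(a)),d[1],r*np.sin(np.radians(a))]))
optics.snapshot('scene');print([(np.round(d['pixel']),round(d['conf'],2)) for d in optics.spot_point('scene','lip_square')[:2]])
print([proj('scene',capt('square',a,.091,.0175)).round() for a in(0,.9,1.1,1.3,1.57)])
E
```

```text
t 24.32 [ 0.5779 -0.0525  0.2177] [-179.9  -29.8    1.1] F [-0.7  5.1 -0.1] w 0.413 [-0.19 -0.17  2.21  0.19  0.61  1.23]
69.89910202340626 0.08481858254255731
86 [0.77 0.02 0.21]
95 [1.16 0.02 0.43]
101 [1.39 0.03 0.62]
103 [1.47 0.03 0.68]
[(array([294., 175.]), 0.76)]
[array([[287., 189.]]), array([[297., 174.]]), array([[301., 174.]]), array([[305., 176.]]), array([[311., 180.]])]
```

>>> jog_arm(increments="0.2 0.38 0 0.1 0 0 0; 0.2 0.38 0 0.12 0 0 0; 0.2 0.36 0 0.18 0 0 0; 0.2 0.3 0 0.23 0 0 0; 0.2 0 0 0 0 0 0; 0.2 0 0 0 0 0 0")

```text
t: 25.18
tool_pos: [0.626, -0.0515, 0.2246]
tool_rot: [-3.14, -0.524, 0.02]
wrist_force: [1.6, 7.6, 1.8]
width: 0.404
finger_force: 24.9
```

```bash
python3 - <<'E'
from fit import *
st(); 
o=ctrl.get_obs();p=o['tool_pos'];H=capt('square',0,0,0);d=p-H
print(np.degrees(np.arctan2(d[2],-d[0])),np.hypot(d[0],d[2]))
optics.snapshot('scene');print([(np.round(d['pixel']),round(d['conf'],2)) for d in optics.spot_point('scene','lip_square')[:2]])
print([proj('scene',capt('square',a,.091,.0175)).round() for a in(1.3,1.4,1.5,1.57)])
E
```

```text
t 25.18 [ 0.626  -0.0515  0.2246] [-179.9  -30.     1.1] F [1.6 7.6 1.8] w 0.404 [-0.17 -0.08  2.11  0.17  0.6   1.26]
102.2922278560451 0.08867150811626281
[(array([310., 176.]), 0.83)]
[array([[305., 176.]]), array([[307., 177.]]), array([[309., 179.]]), array([[311., 180.]])]
```

>>> jog_arm(increments="0.75 0 0 0 0 0 0; 0.75 0 0 0 0 0 0; 0.75 0 0 0 0 0 0; 0.75 0 0 0 0 0 0; 0.75 0 0 -0.6 0 0 0; 0.75 0 0 -1 0 0 0; 0.75 0 0 -1 0 0 0; 0.75 -0.5 0 -1 0 0 0; 0.75 -1 0 -0.7 0 0 0; 0.75 -1 0 -0.6 0 0 0; 0.75 -1 0 -0.6 0 0 0; 0.75 -1 0 -0.6 0 0 0; 0.75 0 0 0 0 0 0")

```text
t: 26.9
tool_pos: [0.4158, -0.0568, 0.3168]
tool_rot: [3.14, -0.527, 0.019]
wrist_force: [-0.1, 0.3, 1.0]
width: 0.745
finger_force: 0.0
```

```bash
python3 - <<'E'
from fit import *
st()
for c in('scene','top'):
  for k in range(2):
    im=optics.snapshot(c)
    for n in('lip_square','lip_tall','lip_short'): print(c,n,[(np.round(d['pixel'],1),round(d['conf'],2)) for d in optics.spot_point(c,n)[:1]])
  print([proj(c,capt('square',a,.091,.0175)).round(1) for a in(1.3,1.4,1.5,1.57,1.65)])
  if c=='scene':a=im[120:250,240:400]
b=im[150:280,250:410]
cv2.imwrite('pics/p6.png',cv2.resize(np.hstack([a,b]),None,fx=2.5,fy=2.5,interpolation=2))
E
```

```text
t 26.9 [ 0.4158 -0.0568  0.3168] [179.9 -30.2   1.1] F [-0.1  0.3  1. ] w 0.745 [-0.33 -0.64  2.32  0.21  0.97  1.15]
scene lip_square [(array([310. , 175.9]), 0.84)]
scene lip_tall [(array([315.3, 174.8]), 0.55)]
scene lip_short [(array([343.1, 169. ]), 0.79)]
scene lip_square [(array([309.5, 175.5]), 0.56)]
scene lip_tall [(array([316.1, 176.8]), 0.63)]
scene lip_short [(array([342., 166.]), 0.74)]
[array([[305. , 175.9]]), array([[307.2, 177.2]]), array([[309.4, 178.8]]), array([[311. , 180.1]]), array([[312.8, 181.8]])]
top lip_square [(array([344.8, 190.3]), 0.56)]
top lip_tall [(array([308.7, 228. ]), 0.85)]
top lip_short [(array([276.2, 230.3]), 0.93)]
top lip_square [(array([346.1, 191.4]), 0.43)]
top lip_tall [(array([309.2, 226.2]), 0.65)]
top lip_short [(array([275.7, 226.6]), 0.63)]
[array([[345. , 196.2]]), array([[345. , 193.1]]), array([[344.9, 190. ]]), array([[344.8, 188. ]]), array([[344.8, 185.7]])]
```

View pics/p6.png

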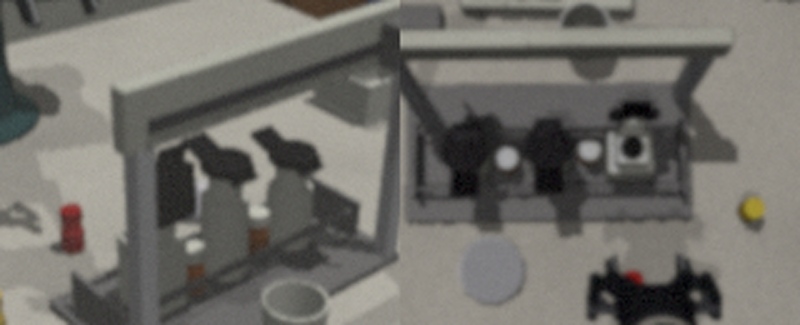

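The top view shows the square bottle open with its cap standing at (635,110), about 1.48 rad. Jars (507,158) and (590,150) and the dish (492,270) are in place. I'll nudge the cap the last few degrees.

```bash
python3 - <<'E'
from fit import *
H=capt('square',0,0,0);print(H)
for x in(.560,.601): print(delta([x,H[1],.229]))
E
```

```text
[ 0.60709881 -0.05222458  0.138     ]
[ 2.69 -0.05  4.87]
[ 3.87 -0.02  5.55]
```

>>> jog_arm(increments="0 0.54 -0.05 0.97 0 0 0; 0 0.54 0 0.97 0 0 0; 0 0.54 0 0.97 0 0 0; 0 0.54 0 0.97 0 0 0; 0 0.54 0 0.97 0 0 0; 0 0 0 0 0 0 0; 0 0.3 0 0.17 0 0 0; 0 0.3 0 0.17 0 0 0; 0 0.2 0 0.12 0 0 0; 0 0.2 0 0.12 0 0 0; 0 0.18 0 0.1 0 0 0; 0 0 0 0 0 0 0; 0 0 0 0 0 0 0")

```text
t: 29.32
tool_pos: [0.6009, -0.0514, 0.2297]
tool_rot: [-3.141, -0.524, 0.02]
wrist_force: [-0.1, -1.2, -1.0]
width: -0.001
finger_force: 0.0
```

```bash
python3 - <<'E'
from fit import *
for c in('scene','top'):
    im=optics.snapshot(c); print(c,[(np.round(d['pixel'],1),round(d['conf'],2)) for d in optics.spot_point(c,'lip_square')[:1]])
    if c=='scene':a=im[140:230,270:350]
    else: b=im[170:260,300:380]
cv2.imwrite('pics/p7.png',cv2.resize(np.hstack([a,b]),None,fx=5,fy=5,interpolation=2))
E
```

```text
scene [(array([313.1, 177.9]), 0.72)]
top [(array([344. , 187.3]), 0.43)]
```

View pics/p7.png

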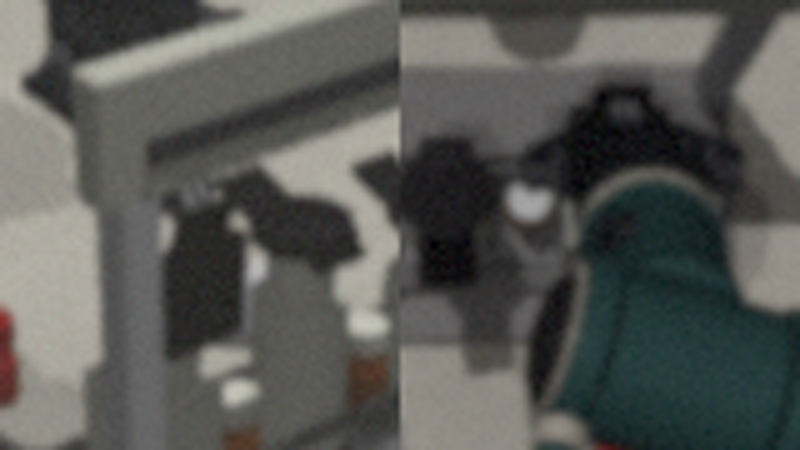

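The cap now stands upright: side view (205,270), with its lip seen at scene pixel (313,178), about 1.58 rad. I'll back off and hand in.

>>> jog_arm(increments="0 -0.87 0 -0.5 0 0 0; 0 -0.87 0 -0.5 0 0 0; 0 -0.8 0 -0.9 0 0 0; 0 -0.8 0 -0.9 0 0 0; 0 -0.8 0 -0.9 0 0 0; 0 -0.5 0 -0.9 0 0 0; 0 0 0 0 0 0 0; 0 0 0 0 0 0 0")

```text
t: 30.52
tool_pos: [0.4117, -0.0553, 0.2798]
tool_rot: [3.141, -0.524, 0.019]
wrist_force: [-1.2, -0.1, -0.1]
width: 0.001
finger_force: 0.0
```

```bash
python3 - <<'E'
from fit import *
st()
for c in('scene','top'):
    optics.snapshot(c)
    for n in('lip_square','lip_tall','lip_short'): print(c,n,[(np.round(d['pixel'],1),round(d['conf'],2)) for d in optics.spot_point(c,n)[:1]])
print(ctrl.close_job())
E
```

```text
t 30.52 [ 0.4117 -0.0553  0.2798] [180.  -30.    1.1] F [-1.2 -0.1 -0.1] w 0.001 [-0.33 -0.64  2.38  0.22  0.91  1.13]
scene lip_square [(array([311.9, 177.3]), 0.7)]
scene lip_tall [(array([315.4, 176.8]), 0.78)]
scene lip_short [(array([340. , 166.4]), 0.72)]
top lip_square [(array([343.7, 186.1]), 0.64)]
top lip_tall [(array([305.8, 225.4]), 0.81)]
top lip_short [(array([274.5, 227.4]), 0.87)]
the job is handed in; nothing more can be done
None
```

The job is handed in at about 30.5 s: both round bottles' caps were pressed down to a hard stop, then the square cap was opened to about 1.6 rad (upright); I saw no contact with the rack or beam, and nothing in the pictures had moved.

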